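Turn the herb carousel to the red tin

TASK

Bring the red-lidded herb tin to the front of the carousel: push the brass studs on the turntable's rim with the fingertips until the red tin stands right at the yellow arrow, its middle on the arrow's line, and then let go and leave it at rest. Do not touch, lift or tip any of the tins, and leave everything else on the counter where it is.

Things in the scene. Friction and masses are not known exactly. Their poses are not given: they have to be found in the camera images.
- stand: fixed foot of the herb carousel, dark metal, with a flat yellow arrow lying low (under 11 mm) on the counter before it. Origin on the turning axis at counter height. Its -x axis runs along the arrow's line, from the turning axis out to the arrow: that side is the front. Its yaw varies a little from start to start; the arrow does not turn with the carousel.
- pointer_tip (a point): tip of the yellow arrow, 160 mm from the turning axis, 11 mm above the counter; the arrow points at the turning axis, just outside the rim; the wanted tin must stop on this line, on the same side of the axis.
- carousel: pale wooden turntable, 296 mm across, 16 mm thick, top 40 mm above the counter; turns endlessly either way about its upright axis with light rubbing (about 1 N at the rim) and stops where it is left. Origin on the axis at counter height. Six tin pockets (collars 10 mm high), centres 82 mm from the axis, at 0, 60 .. 300 degrees from its x axis; the red tin's is on +x.
- stud (a point): top of one of six upright brass studs on the turntable's rim, 135 mm from the axis, at 30, 90, 150, 210, 270 and 330 degrees counter-clockwise from the carousel's x axis (this one at 30), half-way between the pockets. Each is 14 mm thick and rises 35 mm above the turntable's top, to 75 mm above the counter. Made to be pushed sideways along the rim.
- hub_top (a point): top of the wooden knob in the turntable's middle, on the turning axis, 80 mm above the counter and up to 60 mm across; turns with it.
- red_tin: red-lidded loose round herb tin, brushed metal, 44 mm across (lid 46 mm), 45 mm tall, standing in one of the carousel's pockets; origin at the centre of its underside. It stands in the pocket on the carousel's x axis. It is the wanted one. Not to be touched.
- green_tin: green-lidded loose round herb tin, brushed metal, 44 mm across (lid 46 mm), 45 mm tall, standing in one of the carousel's pockets; origin at the centre of its underside. Not to be touched.
- blue_tin: blue-lidded loose round herb tin, brushed metal, 44 mm across (lid 46 mm), 45 mm tall, standing in one of the carousel's pockets; origin at the centre of its underside. Not to be touched.
- white_tin: white-lidded loose round herb tin, brushed metal, 44 mm across (lid 46 mm), 45 mm tall, standing in one of the carousel's pockets; origin at the centre of its underside. Not to be touched.
- black_tin: black-lidded loose round herb tin, brushed metal, 44 mm across (lid 46 mm), 45 mm tall, standing in one of the carousel's pockets; origin at the centre of its underside. Not to be touched.
- yellow_tin: yellow-lidded loose round herb tin, brushed metal, 44 mm across (lid 46 mm), 45 mm tall, standing in one of the carousel's pockets; origin at the centre of its underside. Not to be touched.
- mortar: loose brass mortar (open cup), 100 mm across, 75 mm tall, to the right on the counter; origin at the centre of its underside. Bystander.
- amber_bottle: loose amber bottle, 60 mm across, 110 mm tall, far right; origin at the centre of its underside. Bystander.
- weigh_bowl: loose shallow steel bowl, 110 mm across, 35 mm tall, to the left; origin at the centre of its underside. Bystander.
- spatula: loose spatula, 200 mm long, lying flat across beyond the carousel. Bystander.
- herb_jar: loose glass jar with green lid, 70 mm across, 100 mm tall, left and beyond; origin at the centre of its underside. Bystander.

How it is judged (in metres and radians):
At the end, for the whole second after the job is handed in: The red tin stands on the arrow's side of the carousel with its centre within 14 mm of the arrow's line (about 10 degrees of turn), the carousel is at rest, all six tins stand upright in their pockets, and the other things are within 20 mm of where they began (y of red_tin in the frame of stand between -0.014 and 0.014 m and x of red_tin in the frame of stand below -0.07 m and x of red_tin in the frame of carousel above 0.076 m and angular speed of carousel below 0.05 rad/s and angle between each of red_tin, green_tin, blue_tin, white_tin, black_tin, yellow_tin's own z axis and vertical below 0.15 rad and height (world z) of red_tin between 0.036 and 0.045 m and horizontal distance between red_tin and carousel between 0.076 and 0.088 m and height (world z) of green_tin between 0.036 and 0.045 m and horizontal distance between green_tin and carousel between 0.076 and 0.088 m and height (world z) of blue_tin between 0.036 and 0.045 m and horizontal distance between blue_tin and carousel between 0.076 and 0.088 m and height (world z) of white_tin between 0.036 and 0.045 m and horizontal distance between white_tin and carousel between 0.076 and 0.088 m and height (world z) of black_tin between 0.036 and 0.045 m and horizontal distance between black_tin and carousel between 0.076 and 0.088 m and height (world z) of yellow_tin between 0.036 and 0.045 m and horizontal distance between yellow_tin and carousel between 0.076 and 0.088 m and distance of each of mortar, amber_bottle, weigh_bowl, spatula, herb_jar from where it was at the start of the episode below 0.02 m); the robot touches nothing.
It fails at once if a tin is lifted out of its pocket or tipped (height (world z) of any of red_tin, green_tin, blue_tin, white_tin, black_tin, yellow_tin above 0.048 m or angle between any of red_tin, green_tin, blue_tin, white_tin, black_tin, yellow_tin's own z axis and vertical above 0.3 rad).
It fails at once if the robot touches a tin (over 1.5 N) (contact force between any of the fingers, the arm and red_tin above 1.5 N or contact force between any of the fingers, the arm and green_tin above 1.5 N or contact force between any of the fingers, the arm and blue_tin above 1.5 N or contact force between any of the fingers, the arm and white_tin above 1.5 N or contact force between any of the fingers, the arm and black_tin above 1.5 N or contact force between any of the fingers, the arm and yellow_tin above 1.5 N).
It fails at once if another thing on the counter is moved by more than 20 mm (distance of any of mortar, amber_bottle, weigh_bowl, spatula, herb_jar from where it was at the start of the episode above 0.02 m).
It also fails if it takes over 54 s, if anything falls off the work surface, if the arm or the gripper's body presses on something with over 40 N, if the wrist force passes 120 N, or if a joint passes its speed limit or range.

ROBOT

A 6-joint arm with a two-finger parallel gripper is mounted at the origin on the work surface. World frame = base frame: x ahead of the robot, y to its left, z up, the work surface at z = 0. Lengths are in mm, angles in rad, forces in N, time in s.
With the tool pointing down it reaches from about 325 to 875 mm from the base axis. Payload 4.4 kg.
Tool frame: the origin (TCP) lies on the centre line of the jaws, within the pads' length; the fingertips stand ahead of it and the grasp point (between the pads) lies 6 mm ahead of it (ctrl.tcp_to_tips is the z of the fingertips in the tool frame, in mm); z points along the fingers, y is the direction in which the jaws open and shut (so a half turn about z gives the same grasp; the last joint's range is limited). The gripper opens to 85 mm and grips with 20 to 120 N. Pads are 22 mm wide; open, the fingers measure 114 mm over their backs; the gripper's body (76 mm by 85 mm) begins 54 mm behind the grasp point. The pads swing forward as they close: fully open they stand 13 mm farther back than shut.
Start: joints at [-1.403, 0.207, 1.542, -0, 1.393, -0.15], TCP at [180.208, -546.033, 256.282] pointing down, gripper open.
Joint ranges: [-2.73, 2.73], [-0.86, 2.22], [0.23, 2.46], [-1.11, 4.25], [0.08, 2.63], [-2.82, 2.82]. Speed limits (rad/s): [2.79, 2.79, 3.14, 3.14, 3.14, 3.14].

INTERFACE

Orientations are given as a 3x3 rotation matrix whose columns are the frame's x, y, z axes.
In Python, from plant import ctrl, sensors, optics gives the robot as it stands. Calls block until the motion is done:
- ctrl.move_ptp(position, orientation): joint-space move of the TCP to a pose.
- ctrl.move_l(position, rot=None, vel=150, threshold=None): straight line of the TCP; rot=None keeps the orientation; vel is the mean speed in mm/s. With threshold (N) it stops when the force on the tool has changed by that much, and returns True; else False.
- ctrl.set_joints(angles): joint-space move.
- ctrl.gripper_to(opening, force=None): finger opening in mm; force is the grip in N (None keeps the last); returns when the fingers have stopped.
- ctrl.hold(seconds).
- ctrl.solve_ik(position, orientation): joint angles nearest the present ones, or None.
- sensors.read_state(): the state.
- optics.grab_frame(name): name is "scene" or "top" or "wrist"; returns (picture, depth): 384x512x3 uint8, red, green, blue; 384x512 float32, mm along the optical axis (not along the pixel's ray), 0 where there is no reading.
- optics.camera_params(name): a dict with "mtx" (3x3 intrinsics, pixels), "R" (3x3) and "t" (3): a world point X has camera coordinates R X + t; the wrist camera has in their place "T_tool_cam" (4x4, takes a point from camera to tool coordinates, whose origin is the TCP and whose axes are the flange's). Camera axes: x right, y down, z forward; pixel columns grow to the right and rows downward; lengths in mm; the calibration is good to about 2 mm. A picture is of the moment at which its call begins: read the wrist's pose just before it. camera_params takes no time and is no camera call.
A pose or a line that the arm cannot do raises ctrl.MotionError and nothing moves.
- ctrl.finish_job(): hands the job in, once; it reports no verdict.
The state is a dict: "t": time; "q": joint angles; "qvel": joint speeds; "tau": joint torques, N m; "eef_pos": TCP position; "eef_rot": TCP orientation; "force": force on the tool from outside, world axes, zero at the start; "wrist_torque": the same for the moment, N m; "grip_width": finger opening in mm.
Only numpy, scipy, OpenCV 4.12 (cv2) and the standard library are available. Lean on these libraries where they do the work, as an engineer would, in place of code of your own. Each camera call takes 0.05 s, during which the arm holds its last target.

## Working session

There is one attempt and no reset: what is moved stays moved. The work goes in short steps, each a Python script; the robot and the scene stay as the last script left them, time stands still between calls to the robot, and variables do not carry over. Pictures are saved under pics/ and viewed, and the job is handed in when it is done.

```bash
mkdir -p pics; ls; python3 - <<'E'
from plant import ctrl,sensors,optics
import cv2,numpy as np
for n in("top","scene"):
    im,d=optics.grab_frame(n); cv2.imwrite(f"pics/{n}0.png",im[:,:,::-1]); np.savez(f"{n}0.npz",im=im,d=d)
    p=optics.camera_params(n); print(n,p)
s=sensors.read_state(); print(s["t"],s["eef_pos"],s["eef_rot"],s["grip_width"],ctrl.tcp_to_tips)
E
```

```text
pics
top {'mtx': array([[393.37366426,   0.        , 253.70982487],
       [  0.        , 393.37366426, 189.47993677],
       [  0.        ,   0.        ,   1.        ]]), 'R': array([[-0.01651312, -0.99984162, -0.00663705],
       [-0.98510133,  0.0174054 , -0.17109186],
       [ 0.17118029,  0.00371291, -0.98523273]]), 't': array([  24.77514482,  567.88275321, 1192.17496061])}
scene {'mtx': array([[450.97811587,   0.        , 258.37234446],
       [  0.        , 450.97811587, 194.08346101],
       [  0.        ,   0.        ,   1.        ]]), 'R': array([[-0.08855051,  0.99604013,  0.00792943],
       [ 0.84122957,  0.07904552, -0.53486879],
       [-0.53337756, -0.04069243, -0.84489793]]), 't': array([  55.2030875 , -466.36350874, 1629.17754475])}
0.1 [ 180.08166333 -545.39050631  255.23236729] [[ 9.49628518e-01  3.13377643e-01 -3.62144403e-04]
 [ 3.13377703e-01 -9.49626303e-01  2.07387897e-03]
 [ 3.06005452e-04 -2.08290259e-03 -9.99997784e-01]] 85.54074923051196 25.0
```

View pics/top0.png

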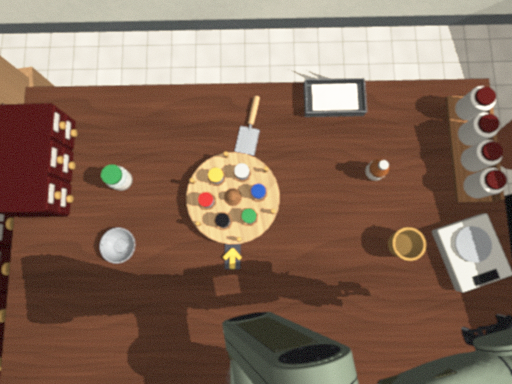

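View pics/scene0.png

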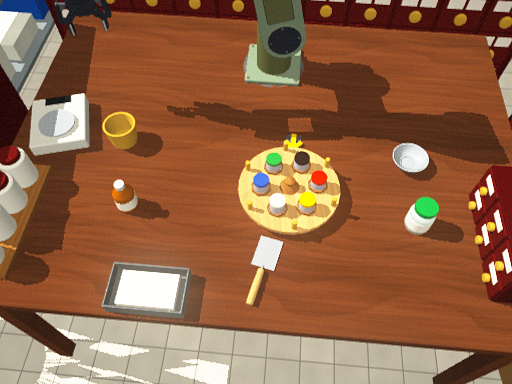

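```bash
python3 - <<'E'
import cv2
im=cv2.imread("pics/top0.png"); c=im[110:270,170:350]; cv2.imwrite("pics/top0c.png",cv2.resize(c,None,fx=3.7,fy=3.7,interpolation=cv2.INTER_CUBIC))
E
```

```text
(no output)
```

View pics/top0c.png

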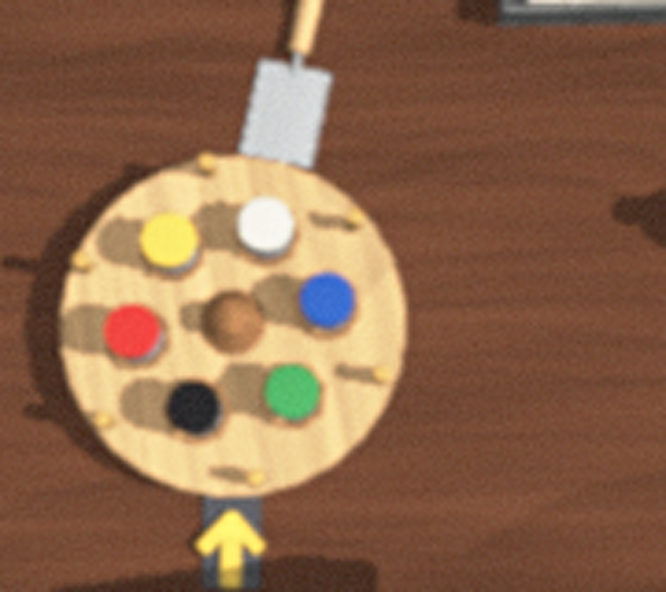

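The top view shows the red lid at crop (133,331), the studs, for example at (103,419) and (256,478), the hub at (233,322), and the arrow tip at (232,509). Next I convert these to world positions.

```bash
cat > h.py <<'E'
from plant import ctrl,sensors,optics
import cv2,numpy as np
def ray(n,u,v,z):
    p=optics.camera_params(n); K,R,t=p["mtx"],p["R"],p["t"]
    d=R.T@np.linalg.inv(K)@np.array([u,v,1.]); c=-R.T@t
    return c+d*(z-c[2])/d[2]
E
python3 - <<'E'
from h import *
f=lambda u,v,z:ray("top",170+(u+.5)/3.7-.5,110+(v+.5)/3.7-.5,z)
lid=dict(red=(133,331),yellow=(169,240),white=(266,226),blue=(328,300),green=(292,391),black=(193,408))
L={k:f(*v,85)[:2] for k,v in lid.items()}
S=[f(*v,75)[:2] for v in [(206,163),(355,217),(383,374),(256,478),(103,419),(82,262)]]
H=f(233,322,80)[:2]; tip=f(232,509,11)[:2]; tail=f(231,585,8)[:2]
c=(np.mean(list(L.values()),0)); cs=np.mean(S,0)
print("c",c,cs,H,"tip",tip,tail,"disc l/r",f(61,322,40)[:2],f(407,322,40)[:2],f(233,495,40)[:2],f(233,155,40)[:2])
c=(c+cs)/2
for k,v in L.items(): d=v-c; print(k,v.round(),np.hypot(*d).round(1),np.degrees(np.arctan2(d[1],d[0])).round(1))
for v in S: d=v-c; print("s",v.round(),np.hypot(*d).round(1),np.degrees(np.arctan2(d[1],d[0])).round(1))
d=tip-c;print(np.hypot(*d),np.degrees(np.arctan2(d[1],d[0])))
print(np.degrees(np.arctan2(*(tail-tip)[::-1])))
print(ctrl.solve_ik([c[0]-150,c[1],120],sensors.read_state()["eef_rot"]))
E
```

```text
c [546.37951219  82.04734017] [546.38685747  82.13201796] [541.63195201  80.02605455] tip [390.11868099  86.10130439] [326.106324    87.59630594] disc l/r [550.45771426 229.85729872] [545.25639231 -66.61293745] [400.94540136  83.43809158] [695.55259306  81.27769828]
red [535. 162.] 81.0 98.2
yellow [611. 133.] 82.0 38.0
white [621.  52.] 81.0 -22.1
blue [558.   1.] 81.9 -81.9
green [483.  32.] 81.0 -141.7
black [470. 113.] 82.1 157.9
s [679. 102.] 134.4 8.6
s [630. -23.] 134.5 -51.5
s [497. -43.] 134.9 -111.6
s [413.  62.] 134.7 -171.6
s [463. 188.] 134.5 128.1
s [596. 207.] 133.9 68.5
156.31598861836338 178.52942466048495
178.66210659620637
[-0.01190376  0.01306259  2.06938379  0.00237284  1.05953429  1.23898303]
```

```bash
cat >> h.py <<'E'
C=np.array([546.4,82.1]); SG=1
def pose(th,z,r=136,s=1):
    a=np.radians(th); y=s*np.array([-np.sin(a),np.cos(a),0]); zz=np.array([0,0,-1.]); x=np.cross(y,zz)
    return np.array([C[0]+r*np.cos(a),C[1]+r*np.sin(a),z]),np.column_stack([x,y,zz])
E
python3 - <<'E'
from h import *
for s in(1,-1):
  for th in (128.1,170,212):
    print(s,th,*[ (lambda q: None if q is None else q.round(2))(ctrl.solve_ik(*pose(th,z,s=s))) for z in (79,200)])
E
```

```text
1 128.1 [ 0.21  0.28  1.87 -0.    1.    2.69] [ 0.21  0.1   1.78 -0.    1.26  2.69]
1 170 [ 0.05  0.14  2.05 -0.    0.96  1.79] [ 0.05 -0.06  1.95 -0.    1.25  1.79]
1 212 [-0.18  0.15  2.03 -0.    0.96  0.83] [-0.18 -0.05  1.94 -0.    1.25  0.83]
-1 128.1 [ 0.21  0.28  1.87 -0.    1.   -0.45] [ 0.21  0.1   1.78 -0.    1.26 -0.45]
-1 170 [ 0.05  0.14  2.05 -0.    0.96 -1.35] [ 0.05 -0.06  1.95 -0.    1.25 -1.35]
-1 212 [-0.18  0.15  2.03 -0.    0.96 -2.31] [-0.18 -0.05  1.94 -0.    1.25 -2.31]
```

```bash
python3 - <<'E'
from h import *
st=sensors.read_state
print(ctrl.gripper_to(44))
p,R=pose(128.1,200,s=-1); ctrl.move_ptp(p,R); print(st()["t"],st()["eef_pos"])
p,R=pose(128.1,115,s=-1); ctrl.move_l(p,R,vel=120)
w=optics.grab_frame("wrist")[0]; cv2.imwrite("pics/w1.png",w[:,:,::-1])
im=optics.grab_frame("scene")[0]; cv2.imwrite("pics/s1.png",cv2.resize(im[120:260,200:380],None,fx=4,fy=4)[:,:,::-1])
print(st()["t"],st()["eef_pos"],st()["grip_width"])
E
```

```text
False
3.3667 [462.92961685 188.50407685 200.1002235 ]
4.325 [463.47659882 189.30912993 116.10603322] 44.31170084004378
```

View pics/w1.png

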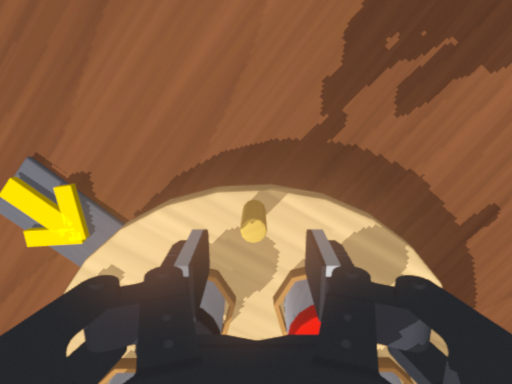

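View pics/s1.png

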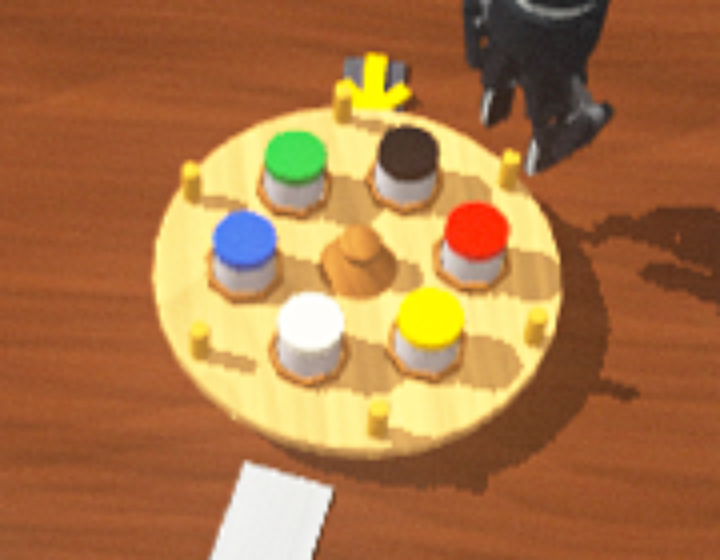

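The wrist picture shows the stud top at (253,230), between the pads at about (200,240) and (320,240). I check it against the wrist calibration.

```bash
python3 - <<'E'
from h import *
p=optics.camera_params("wrist");K=p["mtx"];T=p["T_tool_cam"]
s=sensors.read_state()
W=np.eye(4);W[:3,:3]=s["eef_rot"];W[:3,3]=s["eef_pos"];W=W@T
for (u,v,z) in((254,231,75),(84,242,11)):
    d=W[:3,:3]@np.linalg.inv(K)@[u,v,1];c=W[:3,3];X=c+d*(z-c[2])/d[2];r=X[:2]-C
    print(X,np.hypot(*r),np.degrees(np.arctan2(r[1],r[0])))
E
```

```text
[463.10461152 188.68988167  75.        ] 135.27573550560945 128.0060897946084
[386.96099056  84.942053    11.        ] 159.4643376981236 178.9787919576962
```

```bash
python3 - <<'E'
from h import *
st=sensors.read_state
p,R=pose(128.1,79,s=-1); print("hit",ctrl.move_l(p,R,vel=60,threshold=8))
ctrl.gripper_to(20,force=20)
s=st();print(s["t"],s["eef_pos"],s["grip_width"],s["force"])
for th in list(np.linspace(128.1,209.9,12)[1:]):
    p,R=pose(th,79,s=-1)
    hit=ctrl.move_l(p,R,vel=40,threshold=15); s=st()
    print(round(th,1),hit,round(s["t"],2),s["force"].round(1))
    if hit: break
ctrl.hold(.3)
w=optics.grab_frame("top")[0]; cv2.imwrite("pics/t2.png",cv2.resize(w[110:270,170:350],None,fx=3.7,fy=3.7,interpolation=cv2.INTER_CUBIC)[:,:,::-1])
im=optics.grab_frame("scene")[0]; cv2.imwrite("pics/s2.png",cv2.resize(im[120:260,200:380],None,fx=4,fy=4)[:,:,::-1])
E
```

```text
hit False
5.4333 [462.68766204 189.16147237  79.28723964] 20.070548420295783 [ 0.46184521 -0.23207408  0.62079672]
135.5 False 6.03 [ 0.5  0.1 -0.6]
143.0 False 6.62 [ 0.6 -0.6 -0.7]
150.4 False 7.21 [-0.6 -0.6  0.6]
157.8 False 7.8 [ 0.2 -0.7  0.6]
165.3 False 8.39 [-1.2 -0.1 -0.6]
172.7 False 8.98 [-0.3  0.1  1.6]
180.2 False 9.57 [-0.3  1.1 -0.4]
187.6 False 10.17 [ 0.1  0.2 -0.4]
195.0 False 10.76 [-0.5  0.1  0.7]
202.5 False 11.35 [-0.8 -0.3 -0.4]
209.9 False 11.94 [0.7 0.5 0.3]
```

View pics/t2.png

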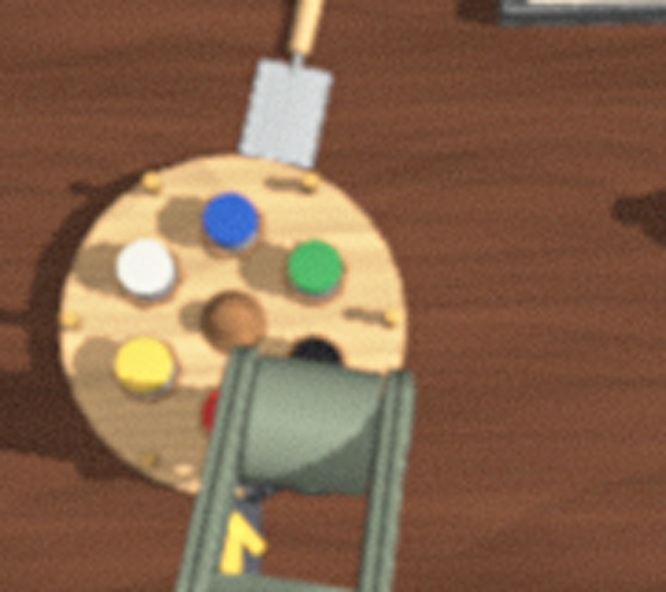

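View pics/s2.png

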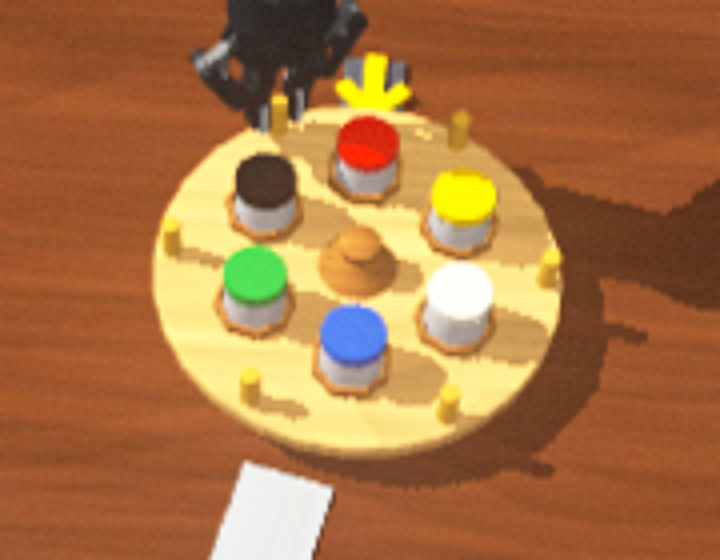

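The red tin now faces the arrow: in the scene crop the lid is at (367,143) and the arrow at (375,85). I open the fingers, lift off, clear the arm away and measure again.

```bash
python3 - <<'E'
from h import *
st=sensors.read_state
ctrl.gripper_to(40)
p,R=pose(209.9,200,s=-1); ctrl.move_l(p,None,vel=100)
ctrl.move_ptp([240,-480,256],R)
ctrl.hold(.3); print(st()["t"],st()["force"])
w=optics.grab_frame("top")[0]; cv2.imwrite("pics/t3f.png",w[:,:,::-1]);cv2.imwrite("pics/t3.png",cv2.resize(w[110:270,170:350],None,fx=3.7,fy=3.7,interpolation=cv2.INTER_CUBIC)[:,:,::-1])
E
```

```text
Traceback (most recent call last):
plant.MotionError: the arm cannot take that pose within its joint ranges
```

```bash
python3 - <<'E'
from h import *
st=sensors.read_state
print(st()["eef_pos"])
ctrl.set_joints([-1.403, 0.207, 1.542, 0, 1.393, -0.15])
ctrl.hold(.3); print(st()["t"],st()["force"])
w=optics.grab_frame("top")[0]; cv2.imwrite("pics/t3f.png",w[:,:,::-1]);cv2.imwrite("pics/t3.png",cv2.resize(w[110:270,170:350],None,fx=3.7,fy=3.7,interpolation=cv2.INTER_CUBIC)[:,:,::-1])
E
```

```text
[427.92313373  14.39615334 199.24429716]
16.5333 [-0.59406721  0.15812539  0.0847547 ]
```

View pics/t3.png

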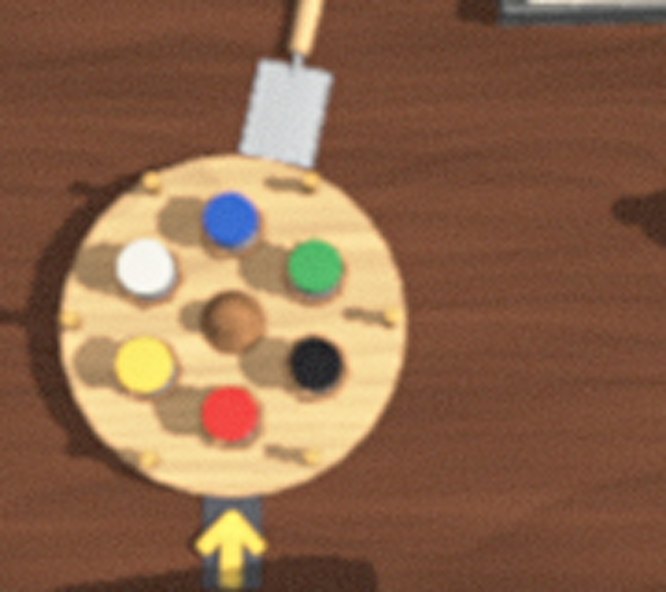

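View pics/t3f.png

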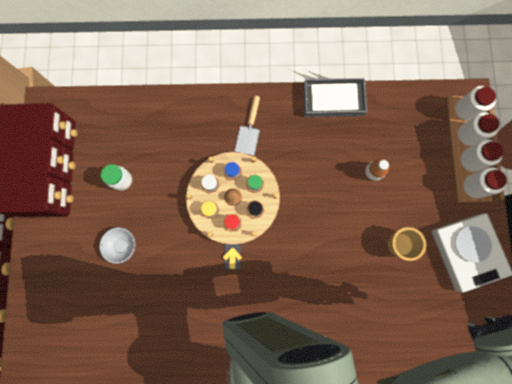

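The red lid is at crop (230,414) and the arrow tip at (232,509). The bystanders are where they were in the first picture. I check the numbers once, then hand in.

```bash
python3 - <<'E'
from h import *
f=lambda u,v,z:ray("top",170+(u+.5)/3.7-.5,110+(v+.5)/3.7-.5,z)[:2]
L=[f(*p,85) for p in [(230,414),(145,364),(146,268),(230,220),(315,267),(316,363)]]
c=np.mean(L,0);a=[np.degrees(np.arctan2(*(v-c)[::-1]))%360 for v in L]
print(c,np.round(a,1),[round(float(np.hypot(*(v-c))),1) for v in L])
e=np.radians(a[0]-178.7); print("offset mm",82*np.sin(e))
if abs(82*np.sin(e))<6: ctrl.finish_job(); print("done")
E
```

```text
[546.3704863   81.91286614] [179.4 119.1  59.5 359.8 299.2 239.8] [81.5, 80.6, 81.0, 80.8, 80.9, 81.1]
offset mm 1.0266118152181658
the job is handed in; nothing more can be done
done
```

The red tin now stands at the yellow arrow, about 1 mm off its line (14 mm is allowed), and I have handed the job in.

I put the open fingertips on either side of one brass stud and swept it about 81° counter-clockwise along the rim. Then I opened the fingers, lifted straight up and took the arm back to its start position.

- **Tins:** in the last top-camera picture all six lids are 80.6–81.5 mm from the axis and about 60° apart, so the tins still stand in their pockets.
- **Contact:** the forces read after each step of the sweep stayed under about 2 N, with no sign of hitting anything else.
- **Bystanders:** they look unmoved between the first and last pictures; I compared them by eye and did not measure them.
- **Carousel at rest:** the lids and studs I could compare sit in the same place in the pictures before and after release. I did not measure its speed.
- **Time:** about 16.6 s of the 54 s allowed.

Two measurements disagreed slightly. The arrow tip came out 156 mm from the axis in the top camera and 159.5 mm in the wrist camera, against the given 160 mm. The arrow's direction differed by about 0.5° between the two cameras. Both are small compared with the tolerance.

One retreat move was refused because of a joint limit, so nothing moved, and I went back through the start joint angles instead.

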